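Tip the used vials into the waste tub over its rim

ROBOT

A 7-joint arm with a two-finger parallel gripper is mounted at the origin on the work surface. World frame = base frame: x ahead of the robot, y to its left, z up, the work surface at z = 0. Lengths are in m, angles in rad, forces in N, time in s.
With the tool pointing down it reaches from about 0.425 to 1.025 m from the base axis. Payload 9.4 kg.
Tool frame: the origin (TCP) lies between the finger pads; the fingertips stand 19 mm ahead of it and the grasp point (between the pads) is the TCP (r.tip_reach is the distance from the TCP to the fingertips, in m); z points along the fingers, x is the direction in which the jaws open and shut, and the axes are right-handed (so a half turn about z gives the same grasp; the last joint's range is limited). The gripper opens to 93 mm and grips with 3 to 60 N. Pads are 15 mm wide; open, the fingers measure 128 mm over their backs; the gripper's body (75 mm by 188 mm) begins 65 mm behind the grasp point.
Start: joints at [-0.077, 0.599, -0.003, 1.599, 0.002, 0.943, -0.08], TCP at [0.725, -0, 0.238] pointing down, gripper open.
Joint ranges: [-2.57, 2.57], [-0.35, 1.97], [-1.29, 1.29], [0.11, 2.56], [-1.05, 4.19], [0.11, 1.86], [-2.63, 2.63]. Speed limits (rad/s): [2.22, 2.22, 3.01, 3.01, 3.14, 3.14, 3.14].

INTERFACE

Orientations are given as a 3x3 rotation matrix whose columns are the frame's x, y, z axes.
In Python, from station import telemetry, eyes, job, r gives the robot as it stands. The module is installed in compiled form; this text tells all that it offers.
- The arm moves only by the shell command python3 -m inch 'ROWS' [FORCE]. ROWS is JSON, a list that holds one entry, the list of rows, each a list of 7 numbers: the finger opening in cm, from 0 to 9.3, then the shift along the tool's x, y, z in cm, then the turn, a rotation vector about the tool's x, y, z in rad. In form: [[[grip, dx, dy, dz, ax, ay, az], ...]]. A call has 1 to 5 rows; each row shifts and turns the pose as measured when the row begins, along the tool's axes as they then stand; what a row does not reach is not made up. A row lasts 1/8 s, in which the tool goes at most 62.5 mm and 10.7 degrees, less where a joint would pass 70% of its speed; a pose out of reach is approached as far as the arm can. A call with a gripper value outside its range is refused whole. The fingers move at their own pace and stop on an object; FORCE is the grip in N (left out, the last holds). Time passes only in rows, so rows that do not move let the fingers close. It gives the time, the measured TCP pose, the force and the opening at its end, in the units of the state.
- telemetry.sense(): the state, without advancing time (a new reading comes with each control period).
- eyes.read_camera(name): name is "scene" or "side" or "wrist"; returns the picture (384x512x3 uint8, blue, green, red); there is no depth.
- eyes.camera_model(name): a dict with "camera_matrix" (3x3 intrinsics, pixels), "origin" and "orientation" of the camera in the world. Camera axes: x right, y up, looking along -z (the intrinsics and any distortion apply to the point x, -y, -z); pixel columns grow to the right and rows downward; lengths in m; the calibration is good to about 2 mm. A picture is of the moment at which its call begins: read the wrist's pose just before it. camera_model takes no time and is no camera call; for the wrist camera it gives the pose at the moment of the call.
- job.job_done(): hands the job in, once; it reports no verdict.
The state is a dict: "time_s": time; "q": joint angles; "joint_velocities": joint speeds; "joint_efforts": joint torques, N m; "tcp_pos": TCP position; "ee_rot": TCP orientation; "force": force on the tool from outside, world axes, zero at the start; "torque": the same for the moment, N m; "width": opening from 0.0 (shut) to 1.0 (fully open).
Only numpy, scipy, OpenCV 4.12 (cv2) and the standard library are available. Lean on these libraries where they do the work, as an engineer would, in place of code of your own. Each camera call takes 0.05 s, during which the arm holds its last target. There are 200 camera calls.

TASK

Pick up the steel tipping tray by its upright handle plate, keep it level, and hook its front lip over the right-hand rim of the grey waste tub (right as seen from the robot, the side where the tray stands), resting it on the rim. With the lip staying hooked there as the pivot, swing the handle up and over so that both used vials roll out into the tub, then stand the empty tray upright on the bench beside the tub and let go.

Things in the scene. Friction and masses are not known exactly. Their poses are not given: they have to be found in the camera images.
- tub: Grey waste tub, open on top, fixed; 110 mm tall, inside 150 (x) by 180 mm (y), walls and floor 6 mm. Origin: middle of the right-hand wall's inner top edge, at rim height. x points level out of the tub over that rim, to the robot's right (wall at x 0 to 6 mm, opening at x -150 to 0); y along the rim; z up.
- tray: Steel tray, 0.22 kg, 78 wide (all in mm), lip towards the tub. Origin: mid-lip, where floor underside meets the back of the hook strip (x -4 to 0, 8 mm down), 10 mm above the bench (on runners, x 30-100). x to the handle, z up. Floor 4 mm thick, x -6 to 110; wall tops z 26. Handle plate x 110-122, y +-30, top z 72: pinch along x at z 55, firm (45 N). Hook with a 12 mm gap, strip to tub wall.
- vial_a: One used vial: amber cylinder, white cap, 27 mm diameter, 60 mm long, 18 g; origin at its centre, its y along its axis. It lies across the tray, free to roll; a 2.5 mm bead at the lip holds it until the tray tips 20 to 35 degrees lip-down; 50 degrees empties it. The dish with standing vials and no handle is another thing.
- vial_b: The other used vial, just like the first, lying across the tray nearer the handle; origin at its centre, its y along its axis.
Mind the look-alikes: they are no part of the job. Leave any green or yellow look-alike of the vial_b alone.

How it is judged:
On the way, in this order (a step that is already met when the one before it is completed fails the run):
1. the tray's lip is hooked over the tub's right-hand rim, the tray near level and resting on the rim (x of tray in the frame of tub between -0.04 and 0.006 m and y of tray in the frame of tub between -0.055 and 0.055 m and z of tray in the frame of tub between -0.045 and 0.012 m and angle between tray's own z axis and vertical below 0.4 rad and contact force between tray and tub above 0.2 N), for 0.1 s.
2. with the lip still hooked at the rim, the tray is tipped by more than 40 degrees (x of tray in the frame of tub between -0.04 and 0.006 m and y of tray in the frame of tub between -0.055 and 0.055 m and z of tray in the frame of tub between -0.045 and 0.012 m and angle between tray's own z axis and vertical above 0.7 rad), for 0.2 s.
At the end, for the whole second after the job is handed in: Both vials lie at rest inside the tub, below its rim; the empty tray stands on the bench outside the tub, upright within 10 degrees, at rest and released (x of vial_a in the frame of tub between -0.155 and 0 m and y of vial_a in the frame of tub between -0.09 and 0.09 m and z of vial_a in the frame of tub between -0.115 and -0.02 m and linear speed of each of vial_a, vial_b below 0.05 m/s and x of vial_b in the frame of tub between -0.155 and 0 m and y of vial_b in the frame of tub between -0.09 and 0.09 m and z of vial_b in the frame of tub between -0.115 and -0.02 m and angle between tray's own z axis and vertical below 0.17 rad and height (world z) of tray between 0 and 0.02 m and linear speed of tray below 0.02 m/s and not (x of tray in the frame of tub between -0.156 and 0 m and y of tray in the frame of tub between -0.09 and 0.09 m)); the robot touches nothing.
It also fails if it takes over 59 s, if anything falls off the work surface, if the arm or the gripper's body presses on something with over 40 N, if the wrist force passes 120 N, or if a joint passes its speed limit or range.

## Working session

There is one attempt and no reset: what is moved stays moved. The work goes in short steps, Python scripts to look and compute and a shell command to move; the robot and the scene stay as the last step left them, time stands still between calls to the robot, and variables do not carry over. Pictures are saved under pics/ and viewed, about 8 in all and at most 12, crops included, and the job is handed in when it is done.

```bash
mkdir -p pics
python3 - <<'E'
from station import telemetry, eyes, job, r
import cv2, numpy as np
np.set_printoptions(precision=4,suppress=True)
s=telemetry.sense(); print(s['time_s'],s['tcp_pos'],s['ee_rot'],s['force'],s['width'])
for n in ("scene","side"):
    im=eyes.read_camera(n); cv2.imwrite(f'pics/{n}0.png',im)
    m=eyes.camera_model(n); print(n,m)
E
```

```text
0.0 [ 0.7245 -0.      0.2368] [[ 1.      0.     -0.0015]
 [ 0.     -1.     -0.0001]
 [-0.0015  0.0001 -1.    ]] [0.0818 0.4971 0.0781] 0.9999206785782844
scene {'camera_matrix': array([[424.8109,   0.    , 250.5723],
       [  0.    , 424.8109, 197.323 ],
       [  0.    ,   0.    ,   1.    ]]), 'origin': array([ 1.0427, -0.4029,  0.5363]), 'orientation': array([[ 0.5937, -0.4736,  0.6505],
       [ 0.8043,  0.3732, -0.4624],
       [-0.0237,  0.7977,  0.6025]])}
side {'camera_matrix': array([[438.1886,   0.    , 253.7303],
       [  0.    , 438.1886, 192.2521],
       [  0.    ,   0.    ,   1.    ]]), 'origin': array([ 0.3622, -0.8895,  0.5794]), 'orientation': array([[ 0.9724,  0.1191, -0.2006],
       [-0.2333,  0.4959, -0.8365],
       [-0.0002,  0.8602,  0.51  ]])}
```

View pics/scene0.png

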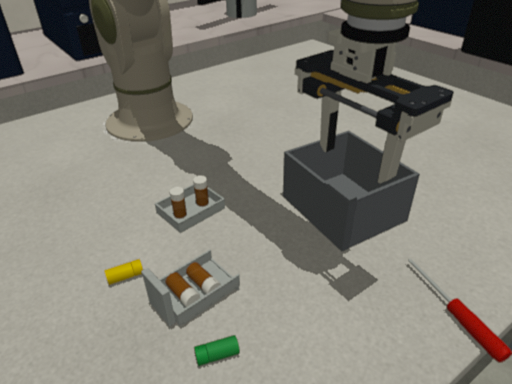

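View pics/side0.png

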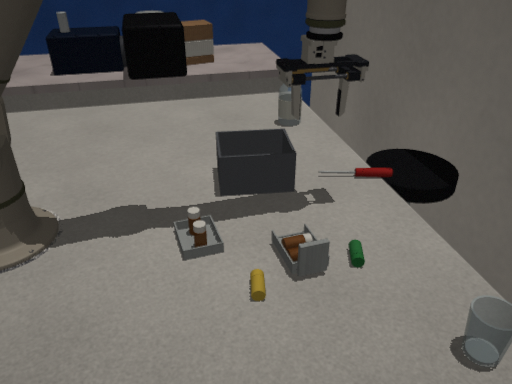

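The scene view shows the tray at about (190,290) with its handle plate on the left at (157,290), and the tub at (348,190). In the side view the handle is at (313,257) and the tub at (254,160). The standing-vial dish and the green and yellow cylinders are decoys. I'll enlarge both views to pick corners.

Run:
```python
import cv2, numpy as np
a=cv2.imread('pics/scene0.png'); b=cv2.imread('pics/side0.png')
def crop(im,x,y,w,h,s):
    c=cv2.resize(im[y:y+h,x:x+w],None,fx=s,fy=s,interpolation=cv2.INTER_CUBIC)
    for i in range(0,w,20): cv2.putText(c,str(x+i),(i*s,8),0,.3,(0,255,255),1); c[::6,i*s]=(0,255,255)
    for j in range(0,h,20): cv2.putText(c,str(y+j),(0,j*s+4),0,.3,(0,255,255),1); c[j*s,::6]=(0,255,255)
    return c
A=crop(a,140,240,100,100,4); B=crop(a,280,130,140,120,3)[:360,:400]
C=crop(b,265,215,100,75,4); D=crop(b,210,125,100,75,4)
out=np.zeros((600,800,3),np.uint8)
out[:300,:400]=crop(a,140,250,100,75,4); out[:300,400:]=C
out[300:,400:]=D; e=crop(a,275,130,133,100,3); out[300:600,:399]=e
cv2.imwrite('pics/m1.png',out)
```

```text
(no output)
```

View pics/m1.png

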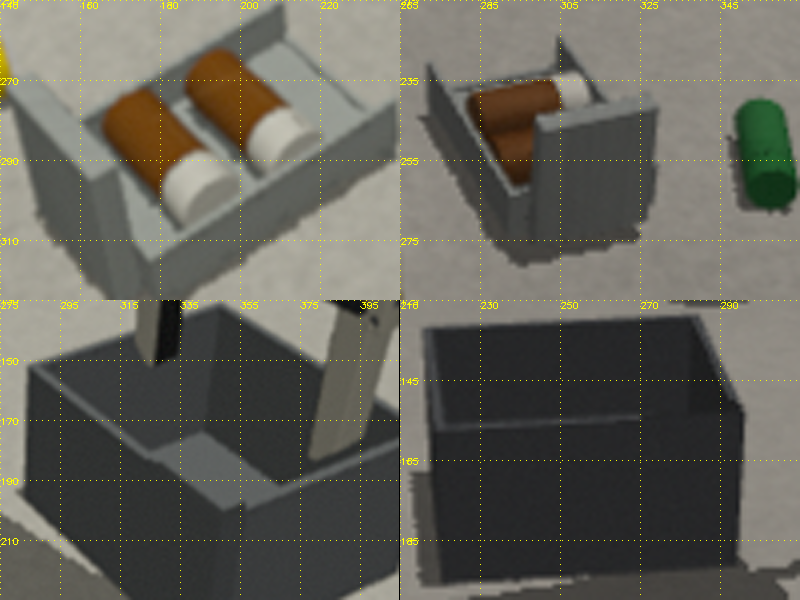

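```bash
cat > h.py <<'E'
from station import telemetry, eyes, job, r
import cv2, numpy as np
np.set_printoptions(precision=4,suppress=True)
def proj(m,P):
    p=(np.asarray(P)-m['origin'])@m['orientation']*[1,-1,-1]
    q=p@m['camera_matrix'].T
    return q[...,:2]/q[...,2:]
def ray(m,uv,z):
    K=m['camera_matrix']; d=np.linalg.inv(K)@[uv[0],uv[1],1]
    d=m['orientation']@(d*[1,-1,-1]); o=m['origin']
    return (o+d*(z-o[2])/d[2])
E
python3 - <<'E'
from h import *
S=eyes.camera_model('scene'); D=eyes.camera_model('side')
print('tub scene',[ray(S,u,.11)[:2] for u in [(285,152.3),(349,200),(413,174),(349,131.7)]])
print('tub side',[ray(D,u,.11)[:2] for u in [(218,157),(295.5,152.5),(285,129),(216,132)]])
print('handle outer side',[ray(D,u,.082)[:2] for u in [(299.2,245.5),(328.7,241)]])
print('handle inner side',[ray(D,u,.082)[:2] for u in [(299,243),(327.5,238.7)]])
print('handle inner scene',[ray(S,u,.082)[:2] for u in [(146,268.5),(169.5,291)]])
print('handle outer scene',[ray(S,u,.082)[:2] for u in [(140,270),(164,295)]])
print('walls front side',[ray(D,u,.036)[:2] for u in [(272.5,231),(305,224.5)]])
print('walls front scene',[ray(S,u,.036)[:2] for u in [(211,251),(239,275)]])
E
```

```text
tub scene [array([0.5075, 0.0621]), array([0.688 , 0.0466]), array([0.7052, 0.1906]), array([0.5272, 0.2183])]
tub side [array([0.5015, 0.0641]), array([0.6926, 0.0443]), array([0.7115, 0.1951]), array([0.5218, 0.2188])]
handle outer side [array([ 0.5945, -0.2808]), array([ 0.6526, -0.2806])]
handle inner side [array([ 0.5965, -0.2735]), array([ 0.6531, -0.2734])]
handle inner scene [array([ 0.5965, -0.2773]), array([ 0.6556, -0.2699])]
handle outer scene [array([ 0.5938, -0.2856]), array([ 0.6573, -0.2792])]
walls front side [array([ 0.577 , -0.1638]), array([ 0.6518, -0.1571])]
walls front scene [array([ 0.5817, -0.1601]), array([ 0.6545, -0.1538])]
```

The tub's right rim midpoint is near (0.5975, 0.060) at yaw about -0.094. The tray handle is near (0.624, -0.276), with tray x ≈ (0.05, -1). Next I'll yaw the tool and test the tilt in free air near the tub.

```bash
python3 -m inch '[[[9.3,-5,3,-2,0,0,0],[9.3,-5,3,-2,0,0,0],[9.3,0,0,0,0,0,0.18],[9.3,0,0,0,0,0,0.18],[9.3,0,0,0,0,0,0.18]]]'
python3 -m inch '[[[9.3,0,0,0,0,0,0.18],[9.3,0,0,0,0,0,0.18],[9.3,0,0,0,0,0,0.18],[9.3,0,0,0,0,0,0.18],[9.3,0,0,0,0,0,0.18]]]'
python3 -m inch '[[[9.3,0,0,0,0,0.18,0.1],[9.3,0,0,0,0,0.18,0],[9.3,0,0,0,0,0.18,0],[9.3,0,0,0,0,0.18,0],[9.3,0,0,0,0,0.18,0]]]'
python3 -c "
from h import *
s=telemetry.sense();print(s['q'],s['tcp_pos'],s['ee_rot'],s['time_s'])"
```

```text
time_s: 0.72
tcp_pos: [0.62, -0.0625, 0.2756]
ee_rot: [[0.849, -0.528, -0.006], [-0.528, -0.849, 0.0], [-0.005, 0.003, -1.0]]
force: [-0.2, 0.3, -1.2]
width: 0.999
time_s: 1.35
tcp_pos: [0.6187, -0.0624, 0.2741]
ee_rot: [[0.084, -0.996, -0.009], [-0.996, -0.084, 0.001], [-0.001, 0.009, -1.0]]
force: [0.9, 1.2, -0.3]
width: 1.001
time_s: 1.98
tcp_pos: [0.6192, -0.0672, 0.2777]
ee_rot: [[-0.018, -1.0, -0.009], [-0.617, 0.018, -0.786], [0.786, -0.008, -0.618]]
force: [-0.2, 0.2, -1.1]
width: 0.999
[-0.8996  0.7756  0.8859  1.8879  0.4117  0.9007 -2.0165] [ 0.6192 -0.0672  0.2777] [[-0.0177 -0.9998 -0.0091]
 [-0.6174  0.0181 -0.7864]
 [ 0.7865 -0.0083 -0.6176]] 1.975
```

The tilt reaches 52° with joint margin left. Untilting now and moving over the tray.

```bash
python3 -m inch '[[[9.3,0,0,0,0,-0.18,0],[9.3,0,0,0,0,-0.18,0],[9.3,0,0,0,0,-0.18,0],[9.3,0,0,0,0,-0.18,0],[9.3,0,0,0,0,-0.18,-0.03]]]'
python3 -m inch '[[[9.3,6,0,0,0,0,0],[9.3,6,0,0,0,0,-0.06],[9.3,4,0,0,0,0,0],[9.3,0,0,0,0,0,0]]]'
python3 - <<'E'
from h import *
s=telemetry.sense();print(s['q'],s['tcp_pos'],s['ee_rot'],s['time_s'])
m=eyes.camera_model('wrist'); im=eyes.read_camera('wrist'); cv2.imwrite('pics/w1.png',im); print(m)
import pickle; pickle.dump(m,open('w1.pkl','wb'))
# predictions
ax=np.array([.05,-.9987]);O=np.array([.618,-.160]);ay=np.array([.9987,.05])
for x,y,z in [(110,30,82),(110,-30,82),(122,30,82),(122,-30,82),(0,39,36),(0,-39,36)]:
    print(proj(m,np.r_[O+ax*x/1e3+ay*y/1e3,z/1e3]))
E
```

```text
time_s: 2.6
tcp_pos: [0.6205, -0.0494, 0.257]
ee_rot: [[0.042, -0.999, -0.027], [-0.999, -0.042, -0.011], [0.01, 0.028, -1.0]]
force: [-0.6, -0.5, -0.7]
width: 0.998
time_s: 3.1
tcp_pos: [0.6283, -0.2186, 0.2586]
ee_rot: [[0.097, -0.995, -0.026], [-0.995, -0.097, -0.008], [0.005, 0.027, -1.0]]
force: [0.0, 1.1, 0.6]
width: 1.002
[ 0.0194  0.5326  0.3468  1.7233 -0.195   0.9437 -1.0331] [ 0.6283 -0.2186  0.2586] [[ 0.0973 -0.9949 -0.026 ]
 [-0.9952 -0.0971 -0.0081]
 [ 0.0055  0.0267 -0.9996]] 3.1
{'camera_matrix': array([[305.9186,   0.    , 250.6137],
       [  0.    , 305.9186, 194.3007],
       [  0.    ,   0.    ,   1.    ]]), 'origin': array([ 0.7047, -0.2115,  0.403 ]), 'orientation': array([[ 0.0968,  0.9539,  0.2841],
       [-0.9953,  0.0909,  0.0338],
       [ 0.0064, -0.286 ,  0.9582]])}
[297.3985 158.636 ]
[292.529  211.9164]
[308.6701 159.1496]
[303.2388 212.3677]
[199.9639 140.1845]
[199.9866 202.523 ]
```

View pics/w1.png

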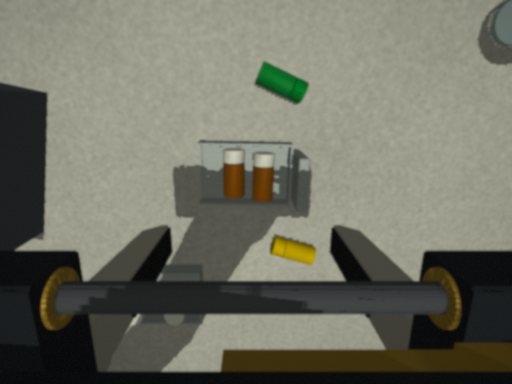

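The wrist view shows the tray at about (199–310, 141–205), handle top at (297–310, 157–211), which agrees with prediction. The tub's right wall base corners are at (47,94) and (44,236). I'll refine both with these.

Run:
```python
from h import *
import pickle; m=pickle.load(open('w1.pkl','rb'))
im=cv2.imread('pics/w1.png')
print('tub base',[ray(m,u,0) for u in [(47,94),(44,236)]])
c=cv2.resize(im[130:220,190:322],None,fx=6,fy=6,interpolation=cv2.INTER_CUBIC)
for i in range(0,132,20): c[::8,i*6]=(0,255,255); cv2.putText(c,str(190+i),(i*6,10),0,.4,(0,0,255),1)
for i in range(0,90,10): c[i*6,::8]=(0,255,255); cv2.putText(c,str(130+i),(0,i*6),0,.4,(0,0,255),1)
cv2.imwrite('pics/w1c.png',c)
```

```text
tub base [array([0.6911, 0.0398, 0.    ]), array([0.4954, 0.0617, 0.    ])]
```

View pics/w1c.png

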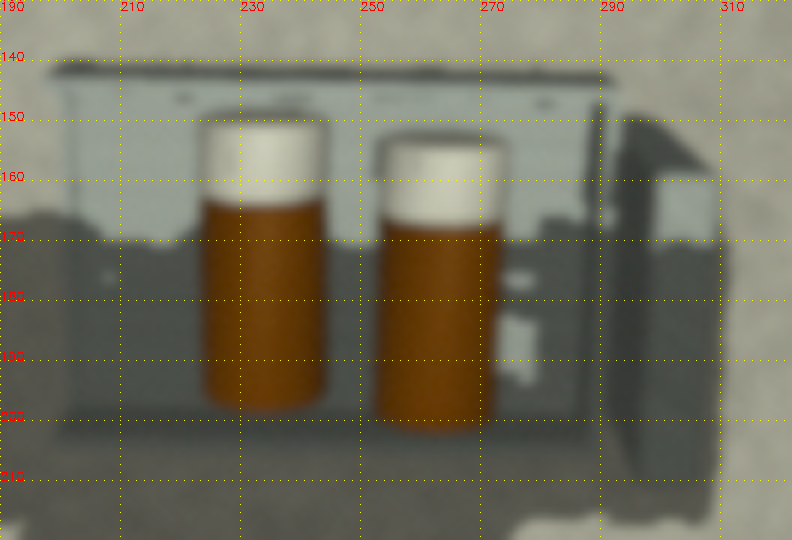

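Run:
```python
from h import *
import pickle; m=pickle.load(open('w1.pkl','rb'))
from scipy.optimize import least_squares
P=[(122,30,82),(110,30,82),(110,-30,82),(-6,39,36),(110,39,36),(-6,-39,36),(110,-39,36)]
U=np.array([(309,158.5),(297.5,158.5),(296.5,210.5),(198.5,141.7),(291.5,143),(199.5,203.5),(289,204)])
def w(p):
    ax=np.array([np.cos(p[2]),np.sin(p[2])]);ay=np.array([-ax[1],ax[0]])
    return np.array([np.r_[p[:2]+ax*x/1e3+ay*y/1e3,z/1e3] for x,y,z in P])
f=least_squares(lambda p:(proj(m,w(p))-U).ravel(),[.618,-.16,-1.52],loss='soft_l1')
print(f.x, (proj(m,w(f.x))-U))
ax=np.array([np.cos(f.x[2]),np.sin(f.x[2])]);print(ax,f.x[:2]+.116*ax)
```

```text
[ 0.6161 -0.162  -1.4888] [[ 0.7181 -1.0403]
 [ 0.9015 -1.1961]
 [-1.3071  0.2628]
 [-3.0003  0.1799]
 [ 1.3374  0.2655]
 [-1.7412  0.5907]
 [ 0.4885  1.2033]]
[ 0.0819 -0.9966] [ 0.6256 -0.2777]
```

```bash
python3 -m inch '[[[5,5.8,0.8,0,0.027,-0.005,0.015],[5,0,0,0,0,0,0],[5,0,0,4,0,0,0],[5,0,0,4,0,0,0],[5,0,0,0,0,0,0]]]'
python3 - <<'E'
from h import *
s=telemetry.sense();R=s['ee_rot'];print(s['tcp_pos'],R,s['width'])
t=np.array([.6255,-.277,.065]); print('tool delta cm',R.T@(t-s['tcp_pos'])*100, 'lvl',np.cross([0,0,1],R.T@[0,0,-1]),'yaw',np.arctan2(R[1,0],R[0,0]))
m=eyes.camera_model('wrist'); im=eyes.read_camera('wrist'); cv2.imwrite('pics/w2.png',im)
ax=np.array([.0819,-.9966]);O=np.array([.6161,-.162]);ay=np.array([.9966,.0819])
for x,y,z in [(110,30,82),(110,-30,82),(122,30,82),(122,-30,82)]:
    p=proj(m,np.r_[O+ax*x/1e3+ay*y/1e3,z/1e3]); print(p); cv2.circle(im,tuple(int(v) for v in np.round(p)),2,(0,0,255),-1)
cv2.imwrite('pics/w2o.png',im)
E
```

```text
time_s: 3.78
tcp_pos: [0.6289, -0.2653, 0.1764]
ee_rot: [[0.094, -0.996, 0.001], [-0.996, -0.094, 0.006], [-0.006, -0.001, -1.0]]
force: [0.3, -0.6, 1.3]
width: 0.549
[ 0.6289 -0.2653  0.1764] [[ 0.0945 -0.9955  0.0005]
 [-0.9955 -0.0945  0.0061]
 [-0.006  -0.0011 -1.    ]] 0.5487886052102354
tool delta cm [ 1.2031  0.462  11.135 ] lvl [-0.0011  0.006   0.    ] yaw -1.4761620690632375
[257.5356 173.125 ]
[256.2653 242.4506]
[272.5266 173.319 ]
[270.3609 242.6386]
```

View pics/w2o.png

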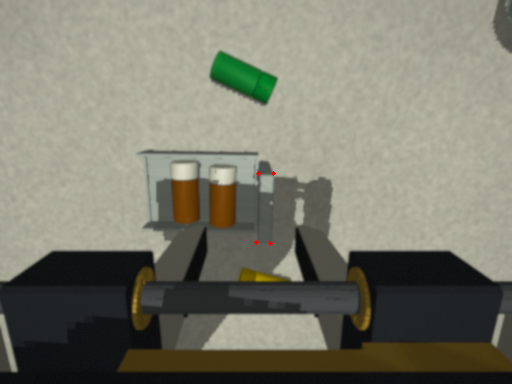

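The projected handle corners coincide with the handle, so I'm descending and gripping.

```bash
python3 -m inch '[[[5,1.2,0.5,3,0,0.006,0.013],[5,0,0,3,0,0,0],[5,0,0,3,0,0,0],[5,0,0,2,0,0,0],[5,0,0,0,0,0,0]]]'
python3 - <<'E'
from h import *
s=telemetry.sense();R=s['ee_rot'];
t=np.array([.6255,-.277,.065]); print('tool delta cm',R.T@(t-s['tcp_pos'])*100, 'lvl',np.cross([0,0,1],R.T@[0,0,-1]),'yaw',np.arctan2(R[1,0],R[0,0]))
E
```

```text
time_s: 4.45
tcp_pos: [0.6341, -0.2759, 0.0753]
ee_rot: [[0.087, -0.996, 0.017], [-0.996, -0.087, -0.004], [0.005, -0.016, -1.0]]
force: [-0.2, -0.3, 0.1]
width: 0.538
tool delta cm [0.0272 0.8783 1.02  ] lvl [-0.0162 -0.0052  0.    ] yaw -1.4839557173519884
```

```bash
python3 -m inch '[[[5,0,0.9,0.9,-0.016,-0.005,0],[5,0,0,0,0,0,0],[0,0,0,0,0,0,0],[0,0,0,0,0,0,0],[0,0,0,0,0,0,0]]]' 45
python3 -m inch '[[[0,0,0,0,0,0,0],[0,0,0,0,0,0,0],[0,0,0,0,0,0,0],[0,0,0,0,0,0,0]]]'
python3 - <<'E'
from h import *
s=telemetry.sense();R=s['ee_rot'];print(s['q'])
t=np.array([.6255,-.277,.065]); print('tool delta cm',R.T@(t-s['tcp_pos'])*100, 'lvl',np.cross([0,0,1],R.T@[0,0,-1]),'yaw',np.arctan2(R[1,0],R[0,0]))
E
```

```text
time_s: 5.08
tcp_pos: [0.6265, -0.2775, 0.0695]
ee_rot: [[0.087, -0.996, 0.004], [-0.996, -0.087, -0.002], [0.002, -0.004, -1.0]]
force: [0.5, 0.0, 0.0]
width: 0.266
time_s: 5.58
tcp_pos: [0.6268, -0.2774, 0.0697]
ee_rot: [[0.087, -0.996, 0.004], [-0.996, -0.087, -0.002], [0.002, -0.004, -1.0]]
force: [0.3, -0.7, 1.3]
width: 0.128
[ 0.1816  0.76    0.2445  1.8254 -0.3053  0.5883 -0.8679]
tool delta cm [-0.055   0.1274  0.4719] lvl [-0.0041 -0.0019  0.    ] yaw -1.4840248452372562
```

Gripped (11.9 mm opening), with the TCP at tray z ≈ 59.5 mm. Lifting gently while level.

```bash
cat > d.py <<'E'
from h import *; import sys
# usage: d.py tx tz tilt : TCP target given by tray origin in tub frame (m), tilt (rad)
O=np.array([float(v) for v in open('tub.txt').read().split()]) # x y yaw of rim dir
xa=np.array([np.sin(O[2]),-np.cos(O[2]),0]); ya=np.array([np.cos(O[2]),np.sin(O[2]),0]); za=np.array([0,0,1.])
o=np.array([O[0],O[1],.11]); G=np.array([.116,.001,.0597])
s=telemetry.sense();R=s['ee_rot'];p=s['tcp_pos']
T=np.c_[R[:,0],-R[:,1],-R[:,2]]  # tray axes
L=np.c_[xa,ya,za]; print('t',s['time_s'],'tray in tub',L.T@(p-T@G-o),'tilt',np.arccos(T[2,2]),'F',s['force'],'w',s['width'],'q',s['q'])
if len(sys.argv)>1:
    tx,tz,th=map(float,sys.argv[1:4])
    c,n=np.cos(th),np.sin(th)
    Td=L@np.array([[c,0,-n],[0,1,0],[n,0,c]]); pd=o+L@[tx,0,tz]+Td@G
    Rd=np.c_[Td[:,0],-Td[:,1],-Td[:,2]]
    from scipy.spatial.transform import Rotation as Q
    print('tool cm',R.T@(pd-p)*100,'rot',Q.from_matrix(R.T@Rd).as_rotvec())
E
echo "0.5956 0.0585 -0.103" > tub.txt
python3 -m inch '[[[0,0,0,-1.5,0,0,0],[0,0,0,-2.5,0,0,0],[0,0,0,-3,0,0,0],[0,0,0,-3,0,0,0],[0,0,0,-3,0,0,0]]]'
python3 d.py -0.012 0.03 0
```

```text
time_s: 6.2
tcp_pos: [0.624, -0.2768, 0.2033]
ee_rot: [[0.087, -0.996, -0.002], [-0.996, -0.087, -0.0], [-0.0, 0.002, -1.0]]
force: [-0.1, -0.9, -2.5]
width: 0.127
t 6.2 tray in tub [0.2169 0.0397 0.0337] tilt 0.0019850587473569424 F [-0.1285 -0.8766 -2.5418] w 0.127309912679169 q [ 0.1312  0.6014  0.3211  1.7483 -0.2426  0.8328 -0.9199]
tool cm [-23.4135   1.7818   0.3693] rot [ 0.002  -0.0001  0.1898]
```

```bash
python3 -m inch '[[[0,-1,0,0,0,0,0.038],[0,-2,0,0,0,0,0.038],[0,-2.5,0.2,0,0,0,0.038],[0,-2.5,0.4,0,0,0,0.038],[0,-2.5,0.4,0,0,0,0.038]]]' >/dev/null
python3 d.py -0.012 0.03 0
```

```text
t 6.825 tray in tub [0.1121 0.0425 0.0407] tilt 0.00576295315877127 F [-0.4882  0.4893 -2.3899] w 0.12308920630479812 q [-0.0749  0.5471  0.3922  1.8561 -0.2814  0.7874 -1.2197]
tool cm [-12.3519   4.2359   1.0456] rot [-0.005  -0.0029 -0.0107]
```

```bash
python3 -m inch '[[[0,-1.7,1,0,-0.005,-0.003,-0.01],[0,-1.7,1,0.1,0,0,0],[0,-1.5,1,0.2,0,0,0],[0,-1.3,1,0.2,0,0,0],[0,-0.5,0,0,0,0,0]]]' >/dev/null
python3 d.py -0.012 0.03 0
python3 - <<'E'
from h import *
m=eyes.camera_model('wrist'); im=eyes.read_camera('wrist'); cv2.imwrite('pics/w3.png',im)
import pickle; pickle.dump(m,open('w3.pkl','wb'))
cv2.imwrite('pics/s3.png',eyes.read_camera('side'))
O=np.array([.5956,.0585]);xa=np.array([-.1028,-.9947]);ya=np.array([.9947,-.1028])
for x,y in [(0,90),(0,-90),(.006e3,96),(6,-96)]:
    p=proj(m,np.r_[O+xa*x/1e3+ya*y/1e3,.11]); print(p); cv2.circle(im,tuple(int(v) for v in np.round(p)),2,(0,0,255),-1)
cv2.imwrite('pics/w3o.png',im)
E
```

```text
t 7.45 tray in tub [ 0.0407 -0.0031  0.0369] tilt 0.0007563019682534917 F [ 0.4083 -0.4502 -2.4414] w 0.12922126252481306 q [-0.1998  0.4949  0.3923  1.9723 -0.2777  0.7265 -1.3114]
tool cm [-5.2733 -0.2845  0.691 ] rot [0.0005 0.0005 0.0031]
[40.5729 85.5871]
[ 75.707  296.2891]
[47.2062 77.0923]
[ 83.2774 302.1021]
```

View pics/w3o.png

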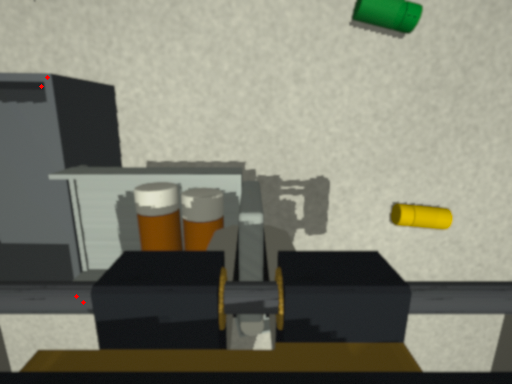

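Run:
```python
from h import *
import pickle; m=pickle.load(open('w3.pkl','rb')); im=cv2.imread('pics/w3.png')
g=cv2.cvtColor(im,cv2.COLOR_BGR2GRAY)
for v in (84,92,110,130,150,160): print(v,g[v,30:90].tolist())
print('col u=25',g[66:100,25].tolist())
c=cv2.resize(im[60:170,0:130],None,fx=5,fy=5,interpolation=cv2.INTER_CUBIC);c=np.clip(c.astype(float)*1.8,0,255).astype(np.uint8)
for i in range(0,130,10): c[::8,i*5]=(0,255,255); cv2.putText(c,str(i),(i*5,10),0,.4,(0,0,255),1)
for i in range(0,110,10): c[i*5,::8]=(0,255,255); cv2.putText(c,str(60+i),(0,i*5),0,.4,(0,0,255),1)
cv2.imwrite('pics/w3c.png',c)
```

```text
84 [37, 39, 38, 38, 38, 38, 38, 40, 38, 37, 38, 37, 41, 53, 73, 89, 95, 96, 96, 96, 95, 88, 71, 51, 41, 39, 39, 37, 39, 39, 38, 39, 38, 38, 38, 37, 40, 39, 37, 38, 40, 38, 38, 39, 39, 38, 37, 39, 37, 38, 38, 39, 39, 39, 40, 40, 38, 38, 40, 38]
92 [52, 51, 52, 51, 51, 51, 51, 51, 51, 51, 52, 52, 52, 53, 59, 74, 89, 95, 96, 97, 97, 96, 91, 76, 55, 41, 38, 40, 38, 38, 40, 38, 40, 38, 38, 39, 38, 39, 38, 39, 39, 39, 39, 38, 38, 39, 38, 38, 40, 39, 39, 37, 40, 38, 38, 38, 39, 40, 39, 38]
110 [97, 96, 96, 97, 97, 96, 97, 97, 97, 97, 97, 98, 97, 96, 97, 97, 98, 97, 97, 98, 97, 97, 97, 97, 96, 87, 68, 49, 41, 39, 40, 39, 37, 39, 39, 38, 38, 39, 39, 40, 38, 38, 40, 38, 39, 39, 39, 40, 39, 39, 39, 39, 38, 39, 38, 39, 40, 40, 39, 38]
130 [97, 97, 97, 96, 97, 97, 97, 98, 97, 97, 98, 98, 97, 98, 97, 98, 98, 98, 98, 98, 98, 98, 98, 99, 98, 98, 98, 96, 86, 68, 49, 41, 39, 38, 39, 39, 39, 40, 40, 40, 39, 41, 38, 38, 39, 39, 39, 40, 40, 38, 40, 39, 39, 40, 39, 38, 41, 39, 40, 39]
150 [97, 97, 97, 97, 97, 98, 97, 97, 97, 97, 97, 97, 96, 97, 98, 97, 98, 98, 98, 98, 98, 99, 98, 98, 98, 99, 98, 99, 98, 99, 95, 86, 66, 48, 40, 39, 39, 39, 39, 39, 39, 39, 39, 40, 40, 39, 41, 39, 40, 40, 39, 40, 40, 39, 40, 38, 40, 39, 40, 38]
160 [97, 97, 96, 97, 98, 97, 97, 97, 96, 98, 97, 97, 98, 97, 97, 97, 97, 97, 98, 98, 99, 98, 98, 99, 99, 98, 99, 100, 99, 99, 99, 98, 92, 76, 55, 42, 40, 39, 39, 38, 40, 39, 38, 40, 40, 39, 40, 39, 39, 40, 40, 39, 39, 39, 41, 39, 39, 39, 40, 39]
col u=25 [182, 182, 179, 176, 173, 165, 146, 118, 99, 96, 95, 95, 95, 93, 85, 69, 51, 39, 38, 38, 37, 39, 41, 44, 49, 50, 50, 51, 51, 51, 52, 51, 50, 52]
```

View pics/w3c.png

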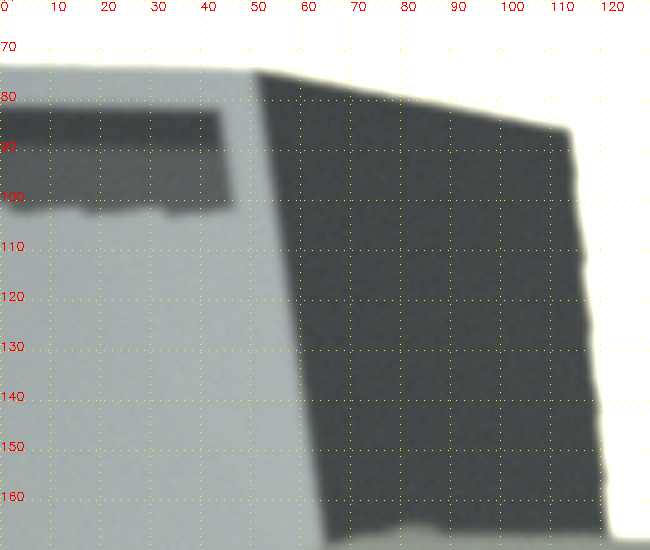

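Run:
```python
from h import *
import pickle; m=pickle.load(open('w3.pkl','rb')); im=cv2.imread('pics/w3.png')
U=[(50.5,74),(52,84),(53.4,92),(56,110),(59.2,130),(62.2,150),(63.6,160)]
P=np.array([ray(m,u,.11)[:2] for u in U]); print(P)
a=np.polyfit(P[:,0],P[:,1],1); yaw=np.arctan(a[0]); print('yaw',yaw)
c=P[0]; xa=np.array([np.sin(yaw),-np.cos(yaw)]);ya=np.array([np.cos(yaw),np.sin(yaw)])
print('origin',c-.096*ya-.006*xa, 'base corner',ray(m,(113.5,86),0))
s=telemetry.sense();R=s['ee_rot'];T=np.c_[R[:,0],-R[:,1],-R[:,2]];o=s['tcp_pos']-T@[.116,.001,.0597]
for x,y,z in [(-6,39,26),(-6,37,26),(-6,35,4),(110,39,26),(-6,39,4),(0,39,0),(-4,0,4),(110,30,72),(122,30,72)]:
    print((x,y,z),proj(m,o+T@np.array([x,y,z])/1e3))
print(cv2.cvtColor(im,cv2.COLOR_BGR2GRAY)[160:185,60].tolist())
g=cv2.resize(im[155:280,30:275],None,fx=3,fy=3,interpolation=cv2.INTER_CUBIC);cv2.imwrite('pics/w3t.png',g)
```

```text
[[0.6923 0.0396]
 [0.6854 0.0404]
 [0.6797 0.0409]
 [0.6667 0.0424]
 [0.6517 0.0439]
 [0.6363 0.0456]
 [0.6284 0.0466]]
yaw -0.1076263993254438
origin [0.5975 0.0559] base corner [0.6924 0.0404 0.    ]
(-6, 39, 26) [ 44.5929 170.8512]
(-6, 37, 26) [ 45.1839 174.1462]
(-6, 35, 4) [ 67.0071 170.5827]
(110, 39, 26) [239.1168 170.6964]
(-6, 39, 4) [ 66.0605 164.6614]
(0, 39, 0) [ 78.3374 163.6651]
(-4, 0, 4) [ 77.7568 219.9224]
(110, 30, 72) [235.7297 208.7446]
(122, 30, 72) [261.8757 208.7231]
[99, 99, 99, 98, 99, 98, 100, 99, 99, 97, 94, 89, 87, 101, 128, 154, 165, 163, 154, 132, 108, 100, 98, 98, 98]
```

View pics/w3t.png

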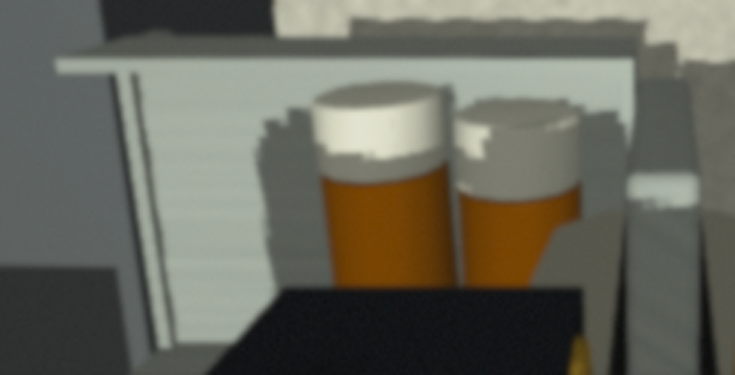

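Estimates are consistent once a ~4 px wrist camera offset is cancelled (the tray shows the same one). The rim origin stays near (0.596, 0.0585), with yaw -0.107. The vials are still in the tray, so I'm moving the lip over the rim.

```bash
echo "0.5953 0.0585 -0.1070" > tub.txt
python3 -m inch '[[[0,-1.2,0,0,0,0,0],[0,-1.5,0,0,0,0,0.003],[0,-1.3,0,0,0,0,0],[0,-1.0,0,0,0,0,0],[0,0,0,0,0,0,0]]]' >/dev/null
python3 d.py -0.012 0.003 0
```

```text
t 8.175 tray in tub [-0.0122 -0.0001  0.0369] tilt 0.0013602841127387795 F [ 0.0503  0.8407 -2.9939] w 0.1296855066627984 q [-0.2937  0.4962  0.3973  1.9712 -0.281   0.7258 -1.4019]
tool cm [0.0243 0.0271 3.3961] rot [-0.0014 -0.0001  0.0037]
```

```bash
python3 -m inch '[[[0,0,0,1,0,0,0],[0,0,0,1,0,0,0],[0,0,0,0.8,0,0,0],[0,0,0,0.4,0,0,0],[0,0,0,0,0,0,0]]]' >/dev/null
python3 d.py -0.012 0.0 0
python3 - <<'E'
from h import *
a=eyes.read_camera('side')[100:260,170:340]; b=eyes.read_camera('scene')[120:280,200:400]
o=np.hstack([cv2.resize(a,(425,400)),cv2.resize(b,(375,300))[:400] if 0 else cv2.resize(b,(375,400))]); cv2.imwrite('pics/h1.png',np.clip(o*1.3,0,255))
E
```

```text
t 8.8 tray in tub [-0.0105 -0.0003  0.0019] tilt 0.001142542281217128 F [-0.3489  0.4759 -2.96  ] w 0.12615405765693874 q [-0.2696  0.5413  0.37    2.     -0.3094  0.6538 -1.3764]
tool cm [-0.148  -0.0129  0.2012] rot [-0.0002 -0.0011  0.0016][ WARN:0@1.580] global loadsave.cpp:1063 imwrite_ Unsupported depth image for selected encoder is fallbacked to CV_8U.
```

View pics/h1.png

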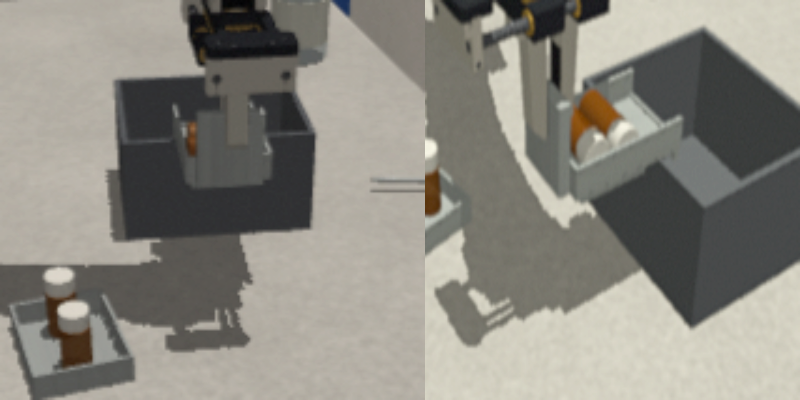

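The tray is level with its lip over the right rim and both vials in it. Lowering to contact.

```bash
python3 -m inch '[[[0,-0.15,0,0.2,0,0,0],[0,0,0,0.15,0,0,0],[0,0,0,0,0,0,0]]]' >/dev/null
python3 d.py -0.012 0.0 0; python3 -m inch '[[[0,0,0,0.2,0,0,0],[0,0,0,0,0,0,0]]]' > /dev/null;python3 d.py -0.012 0.0 0
```

```text
t 9.275 tray in tub [-0.0122  0.0005 -0.0002] tilt 0.0026258342760235418 F [-0.8849 -0.038   0.5226] w 0.1258255852710935 q [-0.2705  0.5441  0.3676  2.0016 -0.3126  0.6471 -1.3763]
tool cm [ 0.0261  0.0581 -0.0149] rot [-0.0026 -0.0005  0.0018]
t 9.525 tray in tub [-0.012   0.0009 -0.0007] tilt 0.003674546258133035 F [-2.4183  2.4454  4.289 ] w 0.12861553285296654 q [-0.2687  0.5447  0.3664  2.0024 -0.3144  0.6447 -1.3747]
tool cm [-0.0046  0.0783 -0.0781] rot [-0.0037  0.0004  0.0011]
```

```bash
python3 -m inch '[[[0,0,0,0,0,0,0],[0,0,0,-0.15,0,0,0],[0,-0.7,0,-1.24,0,0.1,0],[0,-1.1,0,-1.96,0,0.16,0]]]' >/dev/null
python3 d.py -0.0108 -0.0045 0.4
```

```text
t 10.025 tray in tub [-0.0054  0.0019  0.004 ] tilt 0.26669819333707445 F [ 0.0415 -0.3831 -3.264 ] w 0.12330188480775803 q [-0.5876  0.5725  0.6146  1.9689 -0.0809  0.7299 -1.6738]
tool cm [-1.641   0.0644 -0.8094] rot [-0.0008  0.1333 -0.012 ]
```

```bash
python3 -m inch '[[[0,-1.5,0,-0.8,0,0.1,0],[0,-0.2,0,0,0,0,0]]]' >/dev/null
python3 d.py -0.0108 -0.004 0.5
```

```text
t 10.275 tray in tub [-0.0196  0.0027 -0.0026] tilt 0.3715142923467373 F [-0.2737  0.5399 -2.354 ] w 0.1261339784422336 q [-0.7111  0.6183  0.6863  1.9477 -0.0179  0.7687 -1.7768]
tool cm [-0.0867  0.1659 -0.9907] rot [-0.0047  0.1285 -0.0059]
```

```bash
python3 -m inch '[[[0,-0.1,0.1,-1.0,0,0.13,-0.005],[0,0,0,0,0,0,0]]]' >/dev/null
python3 d.py -0.0105 -0.008 0.68
```

```text
t 10.525 tray in tub [-0.0102  0.0012 -0.0044] tilt 0.502650224302671 F [ 0.4473  0.0804 -2.8178] w 0.1273131306187772 q [-0.8104  0.6706  0.7635  1.9291  0.0592  0.8196 -1.8598]
tool cm [-1.4368  0.0676 -1.6559] rot [-0.0042  0.1774 -0.0021]
```

```bash
python3 -m inch '[[[0,-1.4,0,-1.65,0,0.175,0],[0,0,0,0,0,0,0]]]' >/dev/null
python3 d.py -0.0105 -0.009 0.85
```

```text
t 10.775 tray in tub [-0.009   0.0028 -0.0073] tilt 0.6767511280763528 F [ 0.132  -0.2349 -2.4352] w 0.12638774255701257 q [-0.924   0.7638  0.8407  1.8862  0.1309  0.9072 -1.9591]
tool cm [-1.4255  0.1925 -1.8744] rot [-0.0024  0.1733 -0.0064]
```

```bash
python3 -m inch '[[[0,-1.4,0.2,-1.85,0,0.173,-0.006],[0,0,0,0,0,0,0]]]' >/dev/null
python3 d.py -0.0105 -0.009 0.98
```

```text
t 11.025 tray in tub [-0.0103  0.0018 -0.0103] tilt 0.8465457091722395 F [ 0.7108  0.3176 -2.7592] w 0.12533067910432422 q [-1.008   0.8657  0.8902  1.8392  0.1844  1.0012 -2.0282]
tool cm [-0.8124  0.1441 -1.5929] rot [-0.0009  0.1335 -0.0025]
```

```bash
python3 -m inch '[[[0,-0.8,0.1,-1.5,0,0.133,0],[0,0,0,0,0,0,0],[0,0,0,0,0,0,0],[0,0,0,0,0,0,0],[0,0,0,0,0,0,0]]]' >/dev/null
python3 d.py -0.0105 -0.009 0.98
python3 - <<'E'
from h import *
a=eyes.read_camera('side')[60:220,170:340]; b=eyes.read_camera('scene')[60:260,200:420]
o=np.hstack([cv2.resize(a,(425,400)),cv2.resize(b,(375,400))]); cv2.imwrite('pics/h2.png',cv2.convertScaleAbs(o,alpha=1.6))
E
```

```text
t 11.65 tray in tub [-0.0056  0.0025 -0.0097] tilt 0.9674496435100598 F [ 0.3777  3.4801 -2.2092] w 0.12987480831877662 q [-1.0458  0.94    0.9184  1.8024  0.2163  1.0732 -2.0661]
tool cm [-0.2932  0.1983 -0.59  ] rot [ 0.0078  0.0125 -0.0087]
```

View pics/h2.png

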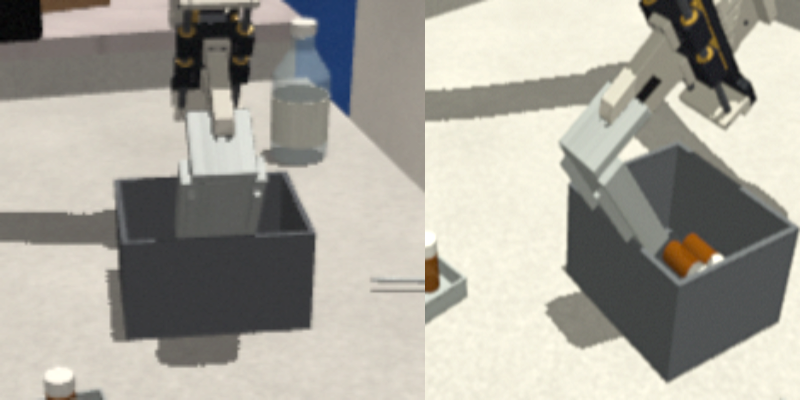

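Both vials appear to lie in the tub at about scene (356,187). Lifting off, then levelling the tray in the air.

```bash
python3 -m inch '[[[0,1.6,0,-1.1,0,0,0],[0,1.6,0,-1.1,0,0,0],[0,0,0,0,0,0,0],[0,0,0,0,0,-0.17,0],[0,0,0,0,0,-0.17,0]]]'
python3 -m inch '[[[0,0,0,0,0,-0.17,0],[0,0,0,0,0,-0.17,0],[0,0,0,0,0,-0.17,0],[0,0,0,0,0,-0.11,0],[0,0,0,0,0,0,0]]]' >/dev/null
python3 d.py 0.13 0.06 0
python3 - <<'E'
from h import *
S=eyes.camera_model('scene');im=eyes.read_camera('scene');cv2.imwrite('pics/s4.png',im)
m=eyes.camera_model('wrist');cv2.imwrite('pics/w4.png',eyes.read_camera('wrist'))
hsv=cv2.cvtColor(im,cv2.COLOR_BGR2HSV); mk=cv2.inRange(hsv,(5,150,40),(18,255,255))
n,l,st,c=cv2.connectedComponentsWithStats(mk)
for i in range(1,n):
    if st[i,4]>40: print(st[i],c[i],ray(S,c[i],.02))
E
```

```text
time_s: 12.38
tcp_pos: [0.5965, 0.049, 0.2701]
ee_rot: [[-0.092, -0.993, -0.067], [-0.804, 0.114, -0.583], [0.587, -0.0, -0.81]]
force: [0.7, -1.1, -1.7]
width: 0.124
t 13.0 tray in tub [-0.1019  0.0019  0.1056] tilt 0.01148371761012988 F [-0.4747 -0.0115 -2.5731] w 0.12841359899507857 q [-0.5482  0.4448  0.5568  1.8916 -0.3114  0.8833 -1.527 ]
tool cm [23.1679 -0.2736  4.1943] rot [-0.0047  0.0105 -0.013 ]
[340 177  30  21 347] [353.2997 186.3429] [0.5865 0.1827 0.02  ]
[195 189  13  17 169] [201.4379 196.7811] [ 0.422 -0.084  0.02 ]
[172 199  14  19 178] [178.8427 208.6404] [ 0.4277 -0.1391  0.02  ]
```

```bash
python3 -m inch '[[[0,4,-0.5,0,-0.005,0.01,-0.01],[0,5,-0.5,0,0,0,0],[0,5,-0.5,0,0,0,0],[0,5,-0.5,0,0,0,0],[0,5,-0.5,0,0,0,0]]]' >/dev/null
python3 -m inch '[[[0,0,0,0,0,0,0]]]' >/dev/null; python3 d.py 0.14 -0.095 0
```

```text
t 13.85 tray in tub [0.131  0.0254 0.0964] tilt 0.023439693838416067 F [ 0.2604  0.4641 -2.4322] w 0.12653004641308835 q [-0.1598  0.5016  0.5527  1.8143 -0.2955  0.9233 -1.1315]
tool cm [ 0.6016  2.6562 19.4003] rot [ 0.0155 -0.0175  0.026 ]
```

```bash
python3 -m inch '[[[0,0.8,0,4,0.015,-0.017,0.02],[0,0,0,4,0,0,0],[0,0,0,4,0,0,0],[0,0,0,4,0,0,0],[0,0,0,0,0,0,0]]]' >/dev/null
python3 d.py 0.14 -0.099 0
```

```text
t 14.475 tray in tub [ 0.1267  0.028  -0.0705] tilt 0.010336339586458269 F [-0.0792  0.479  -1.8092] w 0.12970824094442135 q [-0.0546  0.6969  0.4068  1.9436 -0.4546  0.5999 -1.0034]
tool cm [1.2748 3.1393 2.9411] rot [ 0.0092 -0.0048  0.0243]
```

```bash
python3 -m inch '[[[0,0.8,0,1.2,0.009,-0.005,0],[0,0,0,1,0,0,0],[0,0,0,0.5,0,0,0],[0,0,0,0.3,0,0,0],[0,0,0,0,0,0,0]]]' >/dev/null
python3 d.py 0.14 -0.1 0
```

```text
t 15.1 tray in tub [ 0.1337  0.0313 -0.0983] tilt 0.004868574527761359 F [-0.2351 -0.1377 -2.7927] w 0.12570332240535292 q [-0.0133  0.7319  0.3641  1.9545 -0.4845  0.5358 -0.9634]
tool cm [0.5515 3.4395 0.1681] rot [-0.0048 -0.001   0.0276]
```

```bash
python3 -m inch '[[[0,0,0,0.2,-0.005,0,0],[0,0,0,0.1,0,0,0],[0,0,0,0,0,0,0]]]' >/dev/null
python3 d.py 0.14 -0.1 0
```

```text
t 15.475 tray in tub [ 0.1339  0.0315 -0.0999] tilt 0.0012102233666835699 F [-0.3119  0.1502 -2.3095] w 0.12797995565039144 q [-0.0133  0.7359  0.365   1.9512 -0.4839  0.5394 -0.9645]
tool cm [0.5238 3.4749 0.0204] rot [-0.0009 -0.0009  0.0272]
```

```bash
python3 -m inch '[[[0,0,0,0.15,0,0,0],[0,0,0,0.1,0,0,0],[0,0,0,0,0,0,0]]]' >/dev/null
python3 d.py 0.14 -0.1 0
```

```text
t 15.85 tray in tub [ 0.1341  0.0318 -0.0998] tilt 0.0024188371290657217 F [-0.161  -0.2479 -2.3474] w 0.1252740250550878 q [-0.0113  0.7355  0.3633  1.9516 -0.4853  0.5379 -0.9632]
tool cm [0.5029 3.4923 0.0108] rot [-0.0024  0.0002  0.0265]
```

```bash
python3 -m inch '[[[0,0,0,0.35,0,0,0],[0,0,0,0,0,0,0]]]' >/dev/null
python3 d.py 0.14 -0.1 0
```

```text
t 16.1 tray in tub [ 0.1348  0.0326 -0.0998] tilt 0.00502837650023645 F [ 0.2647 -0.0968 -2.2033] w 0.12789119096264828 q [-0.0083  0.7351  0.3612  1.9518 -0.4872  0.5355 -0.9611]
tool cm [ 0.4321  3.5363 -0.0058] rot [-0.0049  0.0011  0.0254]
```

```bash
python3 -m inch '[[[0,0,0,0.6,0.005,0,0]]]' ; python3 -m inch '[[[0,0,0,0,0,0,0]]]' >/dev/null
python3 d.py 0.14 -0.1 0
python3 - <<'E'
from h import *
a=cv2.resize(eyes.read_camera('side')[150:310,200:370],(425,400)); b=cv2.resize(eyes.read_camera('scene')[130:330,200:420],(375,400))
cv2.imwrite('pics/p1.png',cv2.convertScaleAbs(np.hstack([a,b]),alpha=1.4))
E
```

```text
time_s: 16.23
tcp_pos: [0.6054, -0.1975, 0.0679]
ee_rot: [[-0.084, -0.996, 0.014], [-0.997, 0.084, -0.002], [0.001, -0.014, -1.0]]
force: [-15.2, -3.7, 65.7]
width: 0.136
t 16.35 tray in tub [ 0.1367  0.0349 -0.1003] tilt 0.01569159786149859 F [-0.3962  1.3998 -2.792 ] w 0.1273504563357375 q [-0.0006  0.7335  0.3542  1.9555 -0.4935  0.5218 -0.9544]
tool cm [ 0.2423  3.6664 -0.0965] rot [-0.0156  0.0014  0.0231]
```

View pics/p1.png

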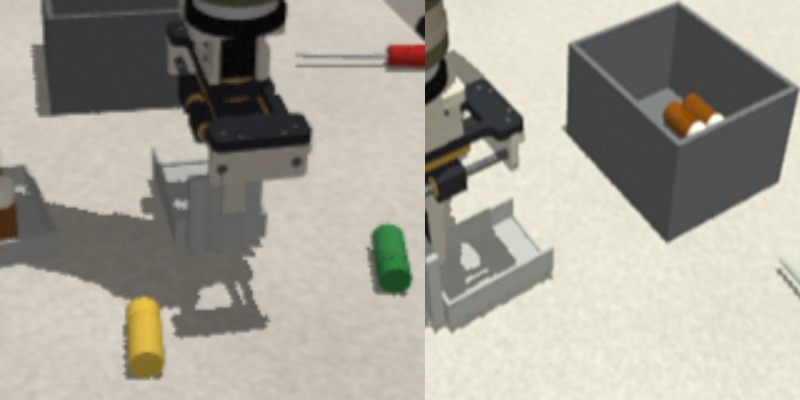

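Both vials lie in the tub and the tray stands on the bench: the 66 N spike during the down row showed bench contact. Releasing and retreating.

```bash
python3 -m inch '[[[5,0,0,0,0,0,0],[5,0,0,0,0,0,0],[5,0,0,0,0,0,0],[5,0,0,0,0,0,0],[5,0,0,0,0,0,0]]]'
python3 -m inch '[[[5,0,0,-2,0,0,0],[5,0,0,-4,0,0,0],[5,0,0,-5,0,0,0],[5,0,0,-5,0,0,0],[5,0,0,-2,0,0,0]]]'
python3 -m inch '[[[5,0,0,0,0,0,0],[5,0,0,0,0,0,0],[5,0,0,0,0,0,0]]]'
python3 - <<'E'
from h import *
a=cv2.resize(eyes.read_camera('side')[120:310,200:370],(400,447)); b=cv2.resize(eyes.read_camera('scene')[130:330,200:420],(400,447))
cv2.imwrite('pics/p2.png',cv2.convertScaleAbs(np.hstack([a,b]),alpha=1.4))
E
```

```text
time_s: 17.08
tcp_pos: [0.6063, -0.198, 0.0676]
ee_rot: [[-0.084, -0.996, 0.016], [-0.996, 0.084, -0.003], [0.002, -0.016, -1.0]]
force: [1.1, 0.2, -0.5]
width: 0.53
time_s: 17.7
tcp_pos: [0.6024, -0.1981, 0.2567]
ee_rot: [[-0.085, -0.996, 0.015], [-0.996, 0.085, -0.003], [0.002, -0.015, -1.0]]
force: [-0.0, -0.1, -0.1]
width: 0.537
time_s: 18.08
tcp_pos: [0.6021, -0.198, 0.2587]
ee_rot: [[-0.085, -0.996, 0.017], [-0.996, 0.085, -0.003], [0.001, -0.017, -1.0]]
force: [0.4, -0.0, 0.3]
width: 0.539
```

Run:
```python
from h import *
S=eyes.camera_model('scene');im=eyes.read_camera('scene');b=eyes.read_camera('scene')
print('diff',cv2.absdiff(im,b).max(), 'tray region vs p1:')
mk=cv2.inRange(cv2.cvtColor(im,cv2.COLOR_BGR2HSV),(5,150,40),(18,255,255))
n,l,st,c=cv2.connectedComponentsWithStats(mk)
for i in range(1,n):
    if st[i,4]>40: print(st[i],ray(S,c[i],.02))
p=cv2.imread('pics/p1.png')[:,425:]; q=cv2.convertScaleAbs(cv2.resize(im[130:330,200:420],(375,400)),alpha=1.4)
T=p[240:290,80:130]; r_=cv2.matchTemplate(q,T,cv2.TM_CCOEFF_NORMED); print(cv2.minMaxLoc(r_)[1::2],'expect (80,240)')
job.job_done()
```

```text
diff 30 tray region vs p1:
[340 177  30  21 343] [0.5865 0.183  0.02  ]
[195 189  13  17 179] [ 0.422  -0.0845  0.02  ]
[172 199  14  19 196] [ 0.4283 -0.1391  0.02  ]
(0.8892626762390137, (12, 278)) expect (80,240)
the job is handed in; nothing more can be done
```

I did every step of the task, and the job is handed in at about 18 s. My final check on where the tray ended up did not agree with what I expected, so its resting position is not confirmed by image.

**What I did**
- I gripped the tray by its handle plate at 45 N and carried it level.
- I set the lip over the tub's right-hand rim. My estimate put the tray at x −12 mm and z about 0 in the tub's frame, pressing on the rim with roughly 7 N.
- I tipped it in steps to about 55° with the lip still inside the rim (x stayed between −5 and −20 mm), and both vials rolled out.
- I lifted it off, levelled it, and stood it on the bench about 0.13 m outside the rim. Then I let go and raised the gripper to 0.26 m.

**Last checks**
- **Vials:** the last picture I could view, taken just before release, shows both vials lying in the tub. After release the amber patch in the tub was still in the same place.
- **Tray:** that same picture shows it standing upright on the bench. After release and retreat, the wrist force was about zero, so nothing is being carried.

**Checks that failed or disagreed**
- **Picture after release:** I had reached the 12-picture limit, so I could not look.
- **Tray position match:** a template match against the pre-release picture found its best fit at (12,278) instead of the expected (80,240). The gripper's shadow had moved off that area, which may explain it, but it does not confirm the tray stayed put.
- **Stillness:** two successive frames differed by up to 30 grey levels at single pixels. I did not check whether that was noise.
- **Force spike:** while I pressed the tray onto the bench, the wrist force briefly reached about 66 N, under the 120 N limit.

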